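# Close the bench valve with the T-key from its hook

## Task

Lift the T-key off its two-pronged hook and fit it fully home over the spindle hidden down inside the round collar of the bench valve; the spindle has been left part open at an unknown angle, so feel for the angle at which the key drops on. Then turn the key clockwise (seen from above) to the closed stop, where its cross-bar lines up with the two small raised ribs on the valve's base plate, and leave the key standing there, fully down and released. Leave the brown bottle, the brass weight and the dish where they are.

Things in the scene. Friction and masses are not known exactly. Their poses are not given: they have to be found in the camera images.
- key: Steel T-key, loose, 116 mm tall, hanging upright. Origin: centre of its foot's underside; z up the stem, y along the cross-bar. Foot 28 x 28 x 24 mm; in its underside a slot 21.4 mm long (y) by 8.4 mm (x), 18 mm deep, mouth chamfered 1.5 mm. Stem 14 mm thick. Cross-bar 84 mm long, 12 x 12 mm in section, centre 110 mm above the origin.
- key_bar (a point): Centre of the key's cross-bar, over the stem, 110 mm above the key's origin: the place to grip, fingers on either side of the bar, between the prongs.
- hook_stand: Fixed two-pronged hook stand. Origin under it on the worktop, z up. Prongs (8 mm rods at y = +-28 mm, 48 mm free between) point to its -x, 170 mm up, with upturned tips 194 mm high at x = -106 mm. Cross-head behind: x = 1 to 23 mm, top 180 mm high. The key hangs at x = -85 mm, within 6 mm sideways; lift straight up; its foot clears the tips only after 130 mm.
- hook_rest (a point): Midway between the prongs, where the underside of the hanging cross-bar lies (x = -85, z = 174 mm on the stand).
- valve: Fixed brass valve pillar on an 86 x 86 mm base plate, copper pipe stubs along its x (214 mm over all, 46 mm high). Origin: centre of its underside, z up. On top a round collar, 48 mm bore, 58 mm outside, mouth 75 mm high, with the spindle inside. Two 11 mm ribs on the base plate lie along its y axis: the direction of the cross-bar when closed (clockwise stop).
- valve_mouth (a point): Centre of the collar's mouth, 75 mm above the worktop.
- spindle_seat (a point): On the spindle's axis, on its flat shoulder 52 mm high, where the key's origin comes when fully home; axes of the valve. The spindle's tang, 20 x 7 mm, rises 16 mm above it. Its angle is not given: at first 0.55 to 1.35 rad counter-clockwise from the valve's y. It turns stiffly (0.12 N m), stays put; the key fits either way round, with 0.07 rad play.
- bottle: Small brown bottle with a white cap, 36 mm diameter, 70 mm tall, bystander. Origin: centre of its underside.
- weight: Brass balance weight with a knob, 27 mm diameter, 43 mm tall, bystander. Origin: centre of its underside.
- dish: Clear round flat dish, 69 mm diameter, 14 mm high, bystander. Origin: centre of its underside.

How it is judged:
On the way, in this order (a step that is already met when the one before it is completed fails the run):
1. the key is held in the fingers, lifted at least 20 mm above its hanging place and free of the hook (z of key_bar in the frame of hook_rest above 0.026 m and contact force between key and hook_stand below 0.2 N and contact force between key and the fingers above 1 N), for 0.1 s.
2. the key's foot is fully down over the spindle (z of key in the frame of spindle_seat below 0.004 m and horizontal distance between key and spindle_seat below 0.004 m and angle between key's own z axis and vertical below 0.1 rad), for 0.1 s.
At the end, for the whole second after the job is handed in: The key stands upright (within 0.1 rad) and at rest on the spindle, its foot within 4 mm of the shoulder in height and of the spindle's axis sideways, its cross-bar within 0.17 rad of the line of the two ribs (valve closed) (all of step 2 and angle between the y axis of key and the y axis of valve, either way round below 0.17 rad and linear speed of key below 0.02 m/s and angular speed of key below 0.1 rad/s); the robot touches nothing.
It fails at once if the bottle is moved by more than 30 mm or tipped over (distance of bottle from where it was at the start of the episode above 0.03 m or angle between bottle's own z axis and vertical above 0.5 rad).
It fails at once if the weight is moved by more than 30 mm or tipped over (distance of weight from where it was at the start of the episode above 0.03 m or angle between weight's own z axis and vertical above 0.5 rad).
It fails at once if the dish is moved by more than 30 mm or tipped over (distance of dish from where it was at the start of the episode above 0.03 m or angle between dish's own z axis and vertical above 0.5 rad).
It also fails if it takes over 67 s, if anything falls off the work surface, if the arm or the gripper's body presses on something with over 40 N, if the wrist force passes 120 N, or if a joint passes its speed limit or range.

## Robot

A 6-joint arm with a two-finger parallel gripper is mounted at the origin on a cart in front of the work surface, level with it; the furniture and walls round the work are solid. World frame = base frame: x ahead of the robot, y to its left, z up, the work surface at z = 0. Lengths are in m, angles in rad, forces in N, time in s.
With the tool pointing down it reaches from about 0.25 to 0.725 m from the base axis. Payload 4 kg.
Tool frame: the origin (TCP) lies on the centre line of the jaws, within the pads' length; the fingertips stand ahead of it and the grasp point (between the pads) lies 11 mm behind it (bot.tip_extent is the z of the fingertips in the tool frame, in m); z points along the fingers, y is the direction in which the jaws open and shut (so a half turn about z gives the same grasp; the last joint's range is limited). The gripper opens to 85 mm and grips with 20 to 120 N. Pads are 22 mm wide; open, the fingers measure 114 mm over their backs; the gripper's body (76 mm by 85 mm) begins 54 mm behind the grasp point. The pads swing forward as they close: fully open they stand 13 mm farther back than shut.
Start: joints at [1.256, 0.241, 0.005, 1.335, 0, 1.571], TCP at [0.155, 0.475, 0.239] pointing down, gripper open.
Joint ranges: [-2.72, 2.72], [-1.05, 1.87], [-1.09, 1.28], [-1.99, 2.15], [-1.42, 1.44], [-3.14, 3.14]. Speed limits (rad/s): [2.79, 2.79, 3.14, 3.14, 3.14, 3.14].

## Interface

Orientations are given as a unit quaternion [x, y, z, w].
In Python, from workcell import bot gives the robot as it stands.
- The arm moves only by the shell command python3 -m jog 'ROWS'. ROWS is JSON, a list that holds one entry, the list of rows, each a list of 7 numbers: the shift along the world's x, y, z in m, then the turn, a rotation vector about the world's x, y, z in degrees, then the closure in counts, from 0 (fully open) to 255 (shut). In form: [[[tx, ty, tz, ax, ay, az, fingers], ...]]. A call has 1 to 10 rows; each row is the pose to reach, as a shift and turn from the pose commanded when the call began; what a row does not reach only later rows make up. A row lasts 1/12 s, in which the tool goes at most 41.7 mm and 7.16 degrees, less where a joint would pass 70% of its speed; a pose out of reach is approached as far as the arm can. A call with a gripper value outside its range is refused whole. The fingers move at their own pace and stop on an object; the grip force is fixed at half the most. Time passes only in rows, so rows that repeat a pose let the fingers close. It gives the time, the measured TCP pose, the force and the opening at its end, in the units of the state.
- bot.get_obs(): the state, without advancing time (a new reading comes with each control period).
- bot.camera(name): name is "side" or "top"; returns the picture (420x560x3 uint8, blue, green, red); there is no depth.
- bot.camera_model(name): a dict with "K" (3x3 intrinsics, pixels), "T" (4x4, takes a point from camera to world coordinates). Camera axes: x right, y down, z forward; pixel columns grow to the right and rows downward; lengths in m; the calibration is good to about 2 mm. A picture is of the moment at which its call begins. camera_model takes no time and is no camera call.
- bot.job_done(): hands the job in, once; it reports no verdict.
The state is a dict: "clock": time; "joint_pos": joint angles; "joint_vel": joint speeds; "tau": joint torques, N m; "eef_pos": TCP position; "tool_rot": TCP orientation; "ft_force": force on the tool from outside, world axes, zero at the start; "ft_torque": the same for the moment, N m; "grip_width": finger opening in m.
Only numpy, scipy, OpenCV 4.12 (cv2) and the standard library are available. Lean on these libraries where they do the work, as an engineer would, in place of code of your own. Each camera call takes 0.05 s, during which the arm holds its last target. There are 200 camera calls.

## Working session

There is one attempt and no reset: what is moved stays moved. The work goes in short steps, Python scripts to look and compute and a shell command to move; the robot and the scene stay as the last step left them, time stands still between calls to the robot, and variables do not carry over. Pictures are saved under pics/ and viewed, about 8 in all and at most 12, crops included, and the job is handed in when it is done.

```bash
mkdir -p pics
python3 - <<'E'
from workcell import bot
import cv2, numpy as np
o=bot.get_obs(); print(o, bot.tip_extent)
for n in ("side","top"):
    m=bot.camera_model(n); print(n, np.round(m["K"],1).tolist(), np.round(m["T"],3).tolist())
    cv2.imwrite(f"pics/{n}1.png",bot.camera(n))
E
```

```text
{'clock': 0.0, 'joint_pos': array([1.25595596e+00, 2.41416565e-01, 3.72362126e-03, 1.33525283e+00,
       4.03015420e-06, 1.57079947e+00]), 'joint_vel': array([-0.00031647,  0.00024518,  0.00186774,  0.00105969,  0.00044131,
       -0.00084196]), 'tau': array([ 2.46224545e-04, -3.72319937e+01,  2.52406883e+01,  1.71383901e-02,
        8.10894971e-05,  1.50944925e-05]), 'eef_pos': array([0.15463396, 0.47481761, 0.23841096]), 'tool_rot': array([ 1.56772276e-01,  9.87634193e-01, -1.06112044e-03, -1.70474010e-04]), 'ft_force': array([-0.42909539,  0.51688318,  0.45410264]), 'ft_torque': array([ 0.06502279,  0.03955969, -0.05034983]), 'grip_width': 0.08530908316244736} 0.008
side [[482.9, 0.0, 281.9], [0.0, 482.9, 206.2], [0.0, 0.0, 1.0]] [[0.858, -0.2, 0.473, 0.113], [-0.513, -0.353, 0.782, -0.772], [0.011, -0.914, -0.406, 0.517], [0.0, 0.0, 0.0, 1.0]]
top [[454.9, 0.0, 282.2], [0.0, 454.9, 205.0], [0.0, 0.0, 1.0]] [[-0.001, -0.986, 0.165, 0.443], [-1.0, 0.0, -0.007, -0.017], [0.007, -0.165, -0.986, 0.989], [0.0, 0.0, 0.0, 1.0]]
```

View pics/top1.png

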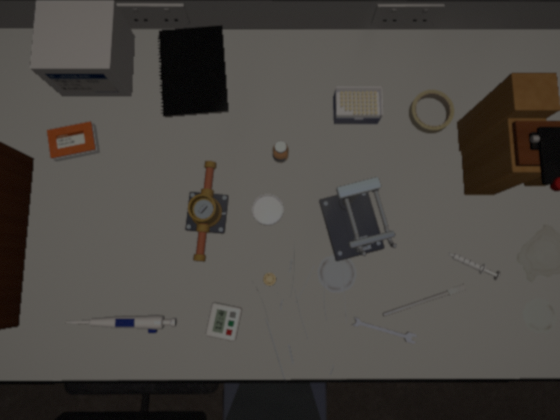

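View pics/side1.png

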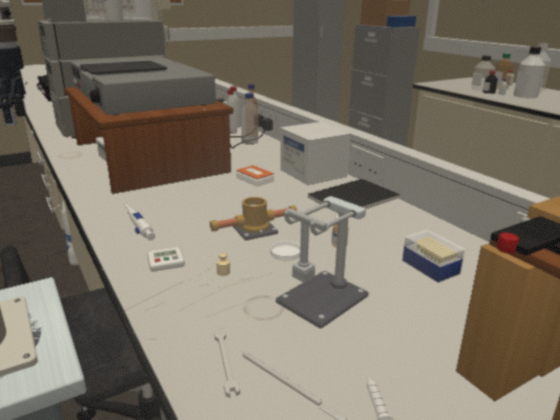

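The top view shows the valve at about (204,210) and the hook stand at (355,222), with the key's bar near (372,240). The bottle is at (280,150), the weight at (270,279) and the dish at (337,272). I'll zoom in next.

Run:
```python
import cv2, numpy as np
t=cv2.imread("pics/top1.png"); s=cv2.imread("pics/side1.png")
g=lambda a:np.clip(a.astype(float)*1.6,0,255).astype(np.uint8)
a=cv2.resize(g(t[165:265,310:410]),(400,400),interpolation=cv2.INTER_CUBIC)
b=cv2.resize(g(t[155:265,155:255]),(400,440),interpolation=cv2.INTER_CUBIC)[:400]
cv2.imwrite("pics/c1.png",np.hstack([a,b]))
```

```text
(no output)
```

View pics/c1.png

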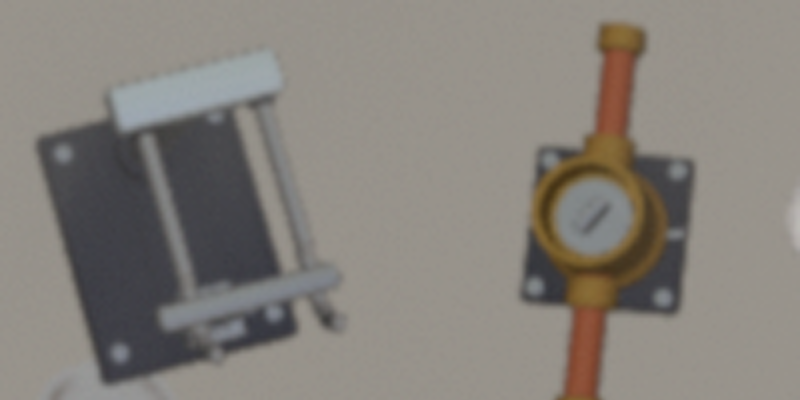

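Enlarged 4x, the bar runs from (350,244) to (395,234) in full-image pixels, so it is the bright bar nearest the prong tips. The spindle tang shows as a dark slanted line at about (204,209), inside the collar centred at (202,208). The ribs lie roughly along the image's horizontal. Next I'll measure.

```bash
cat > h.py <<'E'
import cv2, numpy as np
from workcell import bot
def ray(n,uv,z):
    m=bot.camera_model(n);K,T=np.array(m["K"]),np.array(m["T"])
    d=T[:3,:3]@np.linalg.inv(K)@np.array([uv[0],uv[1],1.]);c=T[:3,3]
    return c+d*(z-c[2])/d[2]
def proj(n,p):
    m=bot.camera_model(n);K,T=np.array(m["K"]),np.array(m["T"])
    q=K@(T[:3,:3].T@(np.array(p)-T[:3,3]));return q[:2]/q[2]
def dirang(a,b): d=(b-a)[:2];return np.degrees(np.arctan2(d[1],d[0])),np.hypot(*d)
E
python3 - <<'E'
from h import *
t=cv2.imread("pics/top1.png")
A=lambda x,y:(310+x/4,165+y/4); B=lambda x,y:(155+(x-400)/4,155+y/4)
p,q=ray("top",A(165,317),.186),ray("top",A(339,277),.186)
print("bar",(p+q)/2,dirang(p,q))
p,q=ray("top",A(122,113),.18),ray("top",A(279,76),.18); print("head",(p+q)/2,dirang(p,q))
p,q=ray("top",B(623,30),.04),ray("top",B(578,410),.04); print("pipe",p,q,dirang(p,q))
bo=[ray("top",B(*c),.01) for c in((549,160),(678,172),(662,298),(534,287))]
print("plate",np.mean(bo,0),dirang(bo[0],bo[1]),dirang(bo[3],bo[2]),dirang(bo[0],bo[3]),dirang(bo[1],bo[2]))
p,q=ray("top",B(585,232),.068),ray("top",B(609,204),.068); print("tang",(p+q)/2,dirang(p,q))
# bore disc: grey disc inside collar
hsv=cv2.cvtColor(t,cv2.COLOR_BGR2HSV)
m=cv2.inRange(hsv,(8,90,40),(30,255,255)); sub=np.zeros_like(m); sub[190:236,185:225]=m[190:236,185:225]
cs,h=cv2.findContours(sub,cv2.RETR_CCOMP,cv2.CHAIN_APPROX_NONE)
for c,hh in zip(cs,h[0]):
    if len(c)>30: print("hole" if hh[3]>=0 else "outer",cv2.fitEllipse(c))
print("mouth manual",ray("top",B(588,212),.075))
# side-view bar: predicted pixel
E
```

```text
bar [ 0.51516316 -0.18325186  0.186     ] (np.float64(-77.19211851233447), np.float64(0.07963817839091097))
head [ 0.60771744 -0.16423199  0.18      ] (np.float64(-76.5884718019839), np.float64(0.0738460086552168))
pipe [0.69341708 0.12946952 0.04      ] [0.49073995 0.14778723 0.04      ] (np.float64(174.83570960730748), np.float64(0.20350321309594763))
plate [0.59009763 0.14072216 0.01      ] (np.float64(-95.40103380858646), np.float64(0.07087699048300547)) (np.float64(-94.96336806827242), np.float64(0.06945820035376242)) (np.float64(175.15512338944143), np.float64(0.07005027952491406)) (np.float64(173.98836464291892), np.float64(0.06952036140573435))
tang [0.5869964  0.13599801 0.068     ] (np.float64(-39.32471996147611), np.float64(0.01873293484747707))
outer ((204.11703491210938, 211.212158203125), (31.227577209472656, 42.895660400390625), 0.5204912424087524)
hole ((203.071044921875, 208.66812133789062), (20.536354064941406, 21.65943145751953), 56.95449447631836)
mouth manual [0.58897437 0.13949029 0.075     ]
```

Run:
```python
import cv2, numpy as np
s=cv2.imread("pics/side1.png")
g=lambda a:np.clip(a.astype(float)*1.3,0,255).astype(np.uint8)
a=cv2.resize(g(s[185:305,270:375]),None,fx=4,fy=4,interpolation=cv2.INTER_CUBIC)
b=cv2.resize(g(s[185:245,205:300]),None,fx=4,fy=4,interpolation=cv2.INTER_CUBIC)
b=cv2.copyMakeBorder(b,0,a.shape[0]-b.shape[0],0,0,cv2.BORDER_CONSTANT)
cv2.imwrite("pics/c2.png",np.hstack([a,b])[:,:800])
```

```text
(no output)
```

View pics/c2.png

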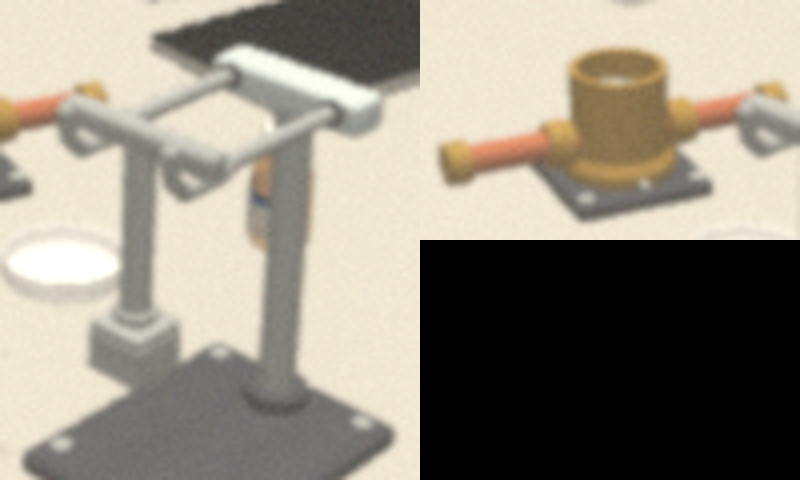

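The measurements agree with the given sizes. In the world frame:
- **Bar:** centre (0.515, -0.183), yaw 102.8°.
- **Valve:** (0.589, 0.140), with its y axis at 84.8°.
- **Tang:** about 140.7°, which is 0.98 rad counter-clockwise from the valve's y and inside the given range.

I'll approach to above the bar.

```bash
R='[0.36,-0.658,0.04,0,0,-59.2,0]'; python3 -m jog '[[[0.18,-0.329,0.04,0,0,-50,0],[0.18,-0.329,0.04,0,0,-50,0],[0.18,-0.329,0.04,0,0,-50,0],[0.18,-0.329,0.04,0,0,-50,0],[0.18,-0.329,0.04,0,0,-50,0],[0.18,-0.329,0.04,0,0,-50,0],[0.18,-0.329,0.04,0,0,-50,0],[0.36,-0.658,0.04,0,0,-59.2,0],[0.36,-0.658,0.04,0,0,-59.2,0],[0.36,-0.658,0.04,0,0,-59.2,0]]]'
```

```text
clock: 0.93
eef_pos: [0.3542, 0.1094, 0.2727]
tool_rot: [0.625, 0.781, 0.0, 0.0]
ft_force: [0.0, 0.6, -0.0]
grip_width: 0.0855
```

```bash
python3 -m jog '[[[0.161,-0.292,-0.003,0,0,0,0],[0.161,-0.292,-0.003,0,0,0,0],[0.161,-0.292,-0.003,0,0,0,0],[0.161,-0.292,-0.003,0,0,0,0],[0.161,-0.292,-0.003,0,0,0,0],[0.161,-0.292,-0.003,0,0,0,0],[0.161,-0.292,-0.003,0,0,0,0],[0.161,-0.292,-0.003,0,0,0,0],[0.161,-0.292,-0.003,0,0,0,0],[0.161,-0.292,-0.003,0,0,0,0]]]'
python3 - <<'E'
from h import *
for n in("top","side"): cv2.imwrite(f"pics/{n}2.png",bot.camera(n))
s=cv2.imread("pics/side2.png")[130:290,210:410]; t=cv2.imread("pics/top2.png")[130:290,290:490]
cv2.imwrite("pics/c3.png",cv2.resize(np.clip(np.hstack([s,t])*1.4,0,255).astype(np.uint8),(800,320),interpolation=cv2.INTER_CUBIC))
print(bot.get_obs()["eef_pos"])
# check of the bar in the side view: ends of the top near edge
u=np.array([np.cos(np.radians(102.8)),np.sin(np.radians(102.8)),0])
for k in(-.042,.042): print(proj("side",np.array([.515,-.183,.18])+k*u))
E
```

```text
clock: 1.77
eef_pos: [0.515, -0.1825, 0.2676]
tool_rot: [0.626, 0.78, -0.001, -0.002]
ft_force: [-0.8, 0.7, -0.2]
grip_width: 0.0856
[ 0.51434413 -0.18025373  0.26896516]
[324.86370007 226.94117936]
[287.59519539 210.60793178]
```

View pics/c3.png

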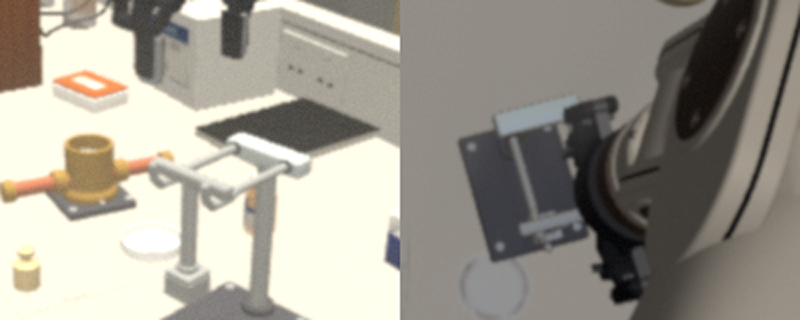

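The bar's ends in the side view, about (288.5,212) and (325.5,226), match the positions projected from the top measurement. The open fingers straddle above it, so I'll descend and close.

```bash
python3 -m jog '[[[0,-0.001,-0.04,0,0,0,0],[0,-0.001,-0.07,0,0,0,0],[0,-0.001,-0.087,0,0,0,0],[0,-0.001,-0.087,0,0,0,150],[0,-0.001,-0.087,0,0,0,255],[0,-0.001,-0.087,0,0,0,255],[0,-0.001,-0.087,0,0,0,255],[0,-0.001,-0.087,0,0,0,255],[0,-0.001,-0.087,0,0,0,255],[0,-0.001,-0.087,0,0,0,255]]]'; python3 -m jog '[[[0,0,0,0,0,0,255],[0,0,0,0,0,0,255],[0,0,0,0,0,0,255]]]'
```

```text
clock: 2.7
eef_pos: [0.516, -0.1818, 0.1843]
tool_rot: [0.624, 0.781, 0.001, 0.001]
ft_force: [-1.2, 0.7, 5.2]
grip_width: 0.0101
clock: 2.95
eef_pos: [0.516, -0.1818, 0.1843]
tool_rot: [0.624, 0.781, 0.001, 0.001]
ft_force: [-0.3, 0.6, 6.2]
grip_width: 0.0101
```

```bash
python3 -m jog '[[[0,0,0.01,0,0,0,255],[0,0,0.02,0,0,0,255],[0,0,0.03,0,0,0,255],[0,0,0.04,0,0,0,255],[0,0,0.04,0,0,0,255],[0,0,0.04,0,0,0,255]]]'
python3 - <<'E'
from h import *
s=bot.camera("side")[130:290,230:430]
cv2.imwrite("pics/c4.png",cv2.resize(np.clip(s*1.3,0,255).astype(np.uint8),(750,600),interpolation=cv2.INTER_CUBIC))
E
```

```text
clock: 3.45
eef_pos: [0.5156, -0.1819, 0.2237]
tool_rot: [0.624, 0.781, 0.0, 0.001]
ft_force: [0.0, -0.8, -2.0]
grip_width: 0.01
```

View pics/c4.png

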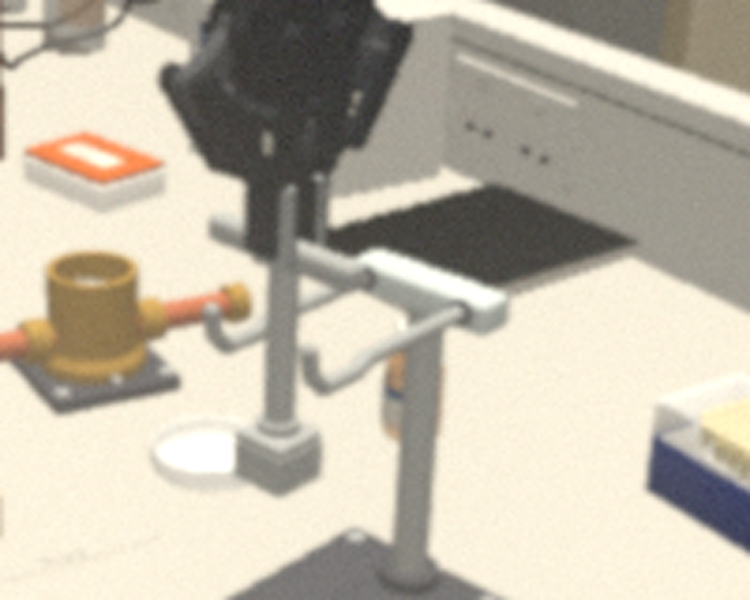

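The key hangs in the fingers, clear of the prongs. The stem's top is near crop (288,245) and the foot near (279,455). I'll check for tilt against a projected vertical.

Run:
```python
from h import *
f=lambda p:(proj("side",p)-[230,130])*3.75
for z in(.22,.2,.15,.134,.11): print(z,f([.5156,-.1819,z]).round(1))
```

```text
0.22 [286.  245.9]
0.2 [284.6 288.7]
0.15 [281.1 391.9]
0.134 [280.  423.8]
0.11 [278.4 470.8]
```

```bash
python3 -m jog '[[[0,0,0.03,0,0,0,255],[0,0,0.06,0,0,0,255],[0,0,0.09,0,0,0,255],[0,0,0.11,0,0,0,255],[0,0,0.11,0,0,0,255]]]'
python3 - <<'E'
from h import *
o=bot.get_obs();print(o["ft_force"],o["ft_torque"],o["joint_pos"])
E
```

```text
clock: 3.92
eef_pos: [0.5166, -0.1822, 0.3372]
tool_rot: [0.624, 0.781, 0.001, 0.004]
ft_force: [1.4, 0.7, -1.6]
grip_width: 0.0099
[ 1.39245415  0.74258849 -1.5573355 ] [-0.04104085 -0.08387991  0.01349824] [-3.39085637e-01  3.17167126e-01  3.59731088e-01  1.60527856e+00
 -2.54192682e-05  1.00898329e+00]
```

The stem is vertical and centred under the TCP, and the key's origin is about 0.114 below it. Next I'll go over the valve, turning +38°.

```bash
python3 -m jog '[[[0.073,0.322,0,0,0,38,255],[0.073,0.322,0,0,0,38,255],[0.073,0.322,0,0,0,38,255],[0.073,0.322,0,0,0,38,255],[0.073,0.322,0,0,0,38,255],[0.073,0.322,0,0,0,38,255],[0.073,0.322,0,0,0,38,255],[0.073,0.322,0,0,0,38,255],[0.073,0.322,0,0,0,38,255],[0.073,0.322,0,0,0,38,255]]]';  python3 -m jog '[[[0,0,-0.04,0,0,0,255],[0,0,-0.08,0,0,0,255],[0,0,-0.11,0,0,0,255],[0,0,-0.125,0,0,0,255],[0,0,-0.125,0,0,0,255],[0,0,-0.125,0,0,0,255],[0,0,-0.125,0,0,0,255]]]'
python3 - <<'E'
from h import *
o=bot.get_obs();p=o["eef_pos"];print(p,o["ft_force"])
print("hole",ray("top",(203.07,208.67),.075))
S=bot.camera("side");cv2.imwrite("pics/side5.png",S)
s=S[150:250,190:320]
cv2.imwrite("pics/c5.png",cv2.resize(np.clip(s*1.3,0,255).astype(np.uint8),(780,600),interpolation=cv2.INTER_CUBIC))
f=lambda q:((proj("side",q)-[190,150])*6).round(1)
for z in(.205,.15,.124,.1): print(z,f([p[0],p[1],z]))
for v in([.589,.1395],[.5895,.14]):print(v,f([*v,.075]),f([*v,.052]))
c=[.5895,.14,.075];pts=np.array([f(np.add(c,[.029*np.cos(a),.029*np.sin(a),0])) for a in np.linspace(0,6.28,60)])
print("rim extents",pts.min(0),pts.max(0))
E
```

```text
clock: 4.75
eef_pos: [0.5874, 0.1427, 0.3294]
tool_rot: [0.334, 0.943, -0.001, -0.002]
ft_force: [0.4, -0.6, -3.1]
grip_width: 0.0103
clock: 5.33
eef_pos: [0.5887, 0.1395, 0.209]
tool_rot: [0.336, 0.942, 0.0, 0.001]
ft_force: [-0.9, 0.1, -2.0]
grip_width: 0.01
[0.58869128 0.13954074 0.20900302] [-0.85132727  0.05157198 -2.00676724]
hole [0.58759592 0.13728191 0.075     ]
0.205 [378.8 -20.4]
0.15 [380.7 120.9]
0.124 [381.6 185.8]
0.1 [382.4 244.5]
[0.589, 0.1395] [384.  304.4] [384.7 358.8]
[0.5895, 0.14] [384.5 303.7] [385.3 358. ]
rim extents [309.2 274.7] [459.7 334.1]
```

View pics/c5.png

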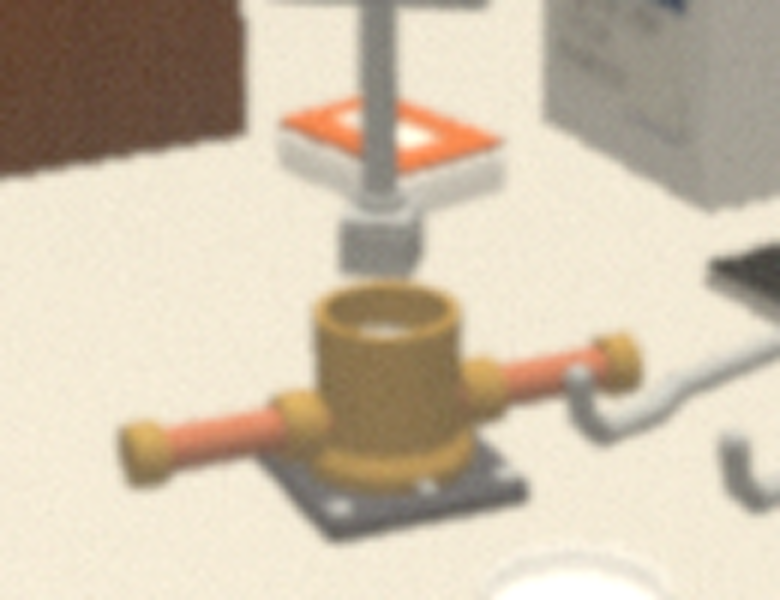

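The foot at crop (380,240) hangs above the collar, whose rim spans about x 315–463. The rim centre sits slightly right of the predicted pixel, so I'll refine the valve centre by mask in both views.

Run:
```python
from h import *
from scipy.optimize import least_squares
K=6
def mask(n,f,box):
    im=cv2.imread(f)[box[1]:box[3],box[0]:box[2]]
    im=cv2.GaussianBlur(cv2.resize(im,None,fx=K,fy=K,interpolation=cv2.INTER_CUBIC),(0,0),3)
    h=cv2.cvtColor(im,cv2.COLOR_BGR2HSV); return im,cv2.inRange(h,(8,75,20),(30,255,255))
un=lambda p,box:(p+.5)/K-.5+np.array(box[:2])
# side: silhouette of collar cylinder left/right edges just below the mouth, and foot edges
box=(190,150,320,250); im,m=mask("side","pics/side5.png",box)
rows=[340,350,360,370]
L=[np.where(m[r])[0] for r in rows]; print("side collar",[(a.min(),a.max()) for a in L], "mouth top row",np.where(m[:,385])[0].min())
mid=np.mean([(a.min()+a.max())/2 for a in L])
g=cv2.cvtColor(im,cv2.COLOR_BGR2GRAY).astype(int)
for r in(235,250):
    d=np.abs(np.diff(cv2.GaussianBlur(g.astype(np.float32),(0,0),3)[r]));print("foot edges",300+d[300:381].argmax(),381+d[381:460].argmax())
top=np.where(m[:,385])[0].min()
# top: bore outline
box=(180,185,230,240); im,m=mask("top","pics/top1.png",box)
cs,h=cv2.findContours(m,cv2.RETR_CCOMP,cv2.CHAIN_APPROX_NONE)
c=max([c for c,hh in zip(cs,h[0]) if hh[3]>=0],key=cv2.contourArea)
# keep only contour points of upper-left outer collar rim too
o=max([c for c,hh in zip(cs,h[0]) if hh[3]<0],key=cv2.contourArea)
print("bore",cv2.fitEllipse(c)); P=np.array([ray("top",un(q,box),.075)[:2] for q in c[:,0]])
r=least_squares(lambda v:np.hypot(*(P-v[:2]).T)-v[2],[.589,.139,.024],loss="soft_l1",f_scale=.001).x
print("bore circle",r)
print("mid side px",mid,"pred for centre",r[:2],((proj("side",[r[0],r[1],.06])-[190,150]+.5)*K))
```

```text
side collar [(np.int64(319), np.int64(633)), (np.int64(320), np.int64(638)), (np.int64(320), np.int64(640)), (np.int64(321), np.int64(639))] mouth top row 279
foot edges 338 422
foot edges 338 422
bore ((140.8422393798828, 144.848388671875), (115.66249084472656, 121.12674713134766), 50.3166389465332)
bore circle [0.58755261 0.13730219 0.02013954]
mid side px 478.75 pred for centre [0.58755261 0.13730219] [386.82180517 345.72510449]
```

Run:
```python
from h import *
from scipy.optimize import least_squares
K=6
def up(f,box):
    im=cv2.imread(f)[box[1]:box[3],box[0]:box[2]]
    return cv2.GaussianBlur(cv2.resize(im,None,fx=K,fy=K,interpolation=cv2.INTER_CUBIC),(0,0),3)
# side: blue-channel gradient along rows for collar silhouettes
im=up("pics/side5.png",(190,150,320,250));b=im[:,:,0].astype(float)
for r in(330,340,350,360,365):
    d=np.gradient(b[r]); print(r,290+d[290:345].argmin(),440+d[440:490].argmax())
# top: radial edge search of outer rim from approx centre
box=(180,185,230,240); im=up("pics/top1.png",box)
s=cv2.cvtColor(im,cv2.COLOR_BGR2HSV)[:,:,1].astype(float)
c0=((proj("top",[.589,.1395,.075])-box[:2])+.5)*K
P=[]
for a in np.radians(np.arange(110,250,5)):   # image left side
    rr=np.arange(70,105); q=c0+np.outer(rr,[np.cos(a),np.sin(a)])
    v=cv2.remap(s.astype(np.float32),q[:,:1].astype(np.float32),q[:,1:].astype(np.float32),1).ravel()
    P.append(ray("top",q[np.gradient(v).argmin()]/K-.5+box[:2],.075)[:2])
P=np.array(P)
f=least_squares(lambda v:np.hypot(*(P-v).T)-.029,[.589,.1395],loss="soft_l1",f_scale=.0005)
print("outer rim centre",f.x,np.abs(f.fun).mean(), "free",least_squares(lambda v:np.hypot(*(P-v[:2]).T)-v[2],[.589,.1395,.029],loss="soft_l1",f_scale=.0005).x)
print((proj("side",[*f.x,.06])-[190,150]+.5)*K)
```

```text
330 312 460
340 313 458
350 316 460
360 317 456
365 315 458
outer rim centre [0.58943935 0.14133696] 0.0013505384835575003 free [0.58897023 0.13291181 0.03639483]
[386.25998135 341.0672212 ]
```

The side silhouettes put the collar centre at crop x 386.5, matching the prediction. The foot is about 2.5 mm left of it, so I'll shift (+2, -1) mm and go down slowly.

```bash
python3 -m jog '[[[0.002,-0.001,-0.01,0,0,0,255],[0.002,-0.001,-0.02,0,0,0,255],[0.002,-0.001,-0.024,0,0,0,255],[0.002,-0.001,-0.024,0,0,0,255],[0.002,-0.001,-0.024,0,0,0,255]]]'; python3 -m jog '[[[0,0,-0.002,0,0,0,255],[0,0,-0.004,0,0,0,255],[0,0,-0.006,0,0,0,255],[0,0,-0.008,0,0,0,255],[0,0,-0.008,0,0,0,255]]]'
```

```text
clock: 5.8
eef_pos: [0.5895, 0.1393, 0.183]
tool_rot: [0.336, 0.942, -0.0, -0.001]
ft_force: [-0.2, -0.3, -2.1]
grip_width: 0.0101
clock: 6.22
eef_pos: [0.5918, 0.1397, 0.18]
tool_rot: [0.336, 0.942, 0.002, 0.003]
ft_force: [-2.5, -1.7, 12.7]
grip_width: 0.0099
```

Contact came at the tang's top, so now I'll feel for the angle.

```bash
python3 -m jog '[[[0,0,0,0,0,3,255],[0,0,0,0,0,6,255],[0,0,0,0,0,9,255],[0,0,0,0,0,9,255]]]';python3 -m jog '[[[0,0,0,0,0,-5,255],[0,0,0,0,0,-9,255],[0,0,0,0,0,-9,255]]]'; python3 -m jog '[[[0,0,0,0,0,-3,255],[0,0,0,0,0,-6,255],[0,0,0,0,0,-9,255],[0,0,0,0,0,-9,255]]]'
```

```text
clock: 6.55
eef_pos: [0.5921, 0.1397, 0.1797]
tool_rot: [0.26, 0.966, 0.002, 0.003]
ft_force: [-1.0, -0.6, 10.7]
grip_width: 0.0099
clock: 6.8
eef_pos: [0.5918, 0.1397, 0.1798]
tool_rot: [0.337, 0.942, 0.002, 0.003]
ft_force: [-1.3, -1.0, 10.6]
grip_width: 0.0102
clock: 7.13
eef_pos: [0.5915, 0.1401, 0.1792]
tool_rot: [0.409, 0.912, 0.002, 0.002]
ft_force: [-0.8, -0.6, 8.8]
grip_width: 0.0099
```

```bash
python3 -m jog '[[[0,0,0,0,0,-3,255],[0,0,0,0,0,-6,255],[0,0,0,0,0,-6,255]]]'; python3 -m jog '[[[-0.001,0,0,0,0,6,255],[-0.002,0,0,0,0,6,255],[-0.002,0,0,0,0,6,255]]]'; python3 -m jog '[[[0,-0.001,0,0,0,0,255],[0,-0.002,0,0,0,0,255],[0,-0.002,0,0,0,0,255]]]';  python3 -m jog '[[[0.001,0,0,0,0,0,255],[0.002,0,0,0,0,0,255],[0.002,0,0,0,0,0,255]]]'
```

```text
clock: 7.38
eef_pos: [0.5917, 0.14, 0.1795]
tool_rot: [0.456, 0.89, 0.002, 0.002]
ft_force: [-1.8, -0.2, 11.4]
grip_width: 0.0102
clock: 7.63
eef_pos: [0.5903, 0.1398, 0.1795]
tool_rot: [0.409, 0.913, 0.002, 0.003]
ft_force: [-0.2, 0.0, 8.2]
grip_width: 0.01
clock: 7.88
eef_pos: [0.5904, 0.1383, 0.1795]
tool_rot: [0.409, 0.913, 0.003, 0.003]
ft_force: [-0.3, 0.7, 8.5]
grip_width: 0.0101
clock: 8.13
eef_pos: [0.5918, 0.1384, 0.1794]
tool_rot: [0.408, 0.913, 0.003, 0.002]
ft_force: [-1.0, 0.3, 9.9]
grip_width: 0.0102
```

Run:
```python
from h import *
t=cv2.imread("pics/top1.png")[190:232,184:226]
a=cv2.resize(np.clip(t*1.8,0,255).astype(np.uint8),(400,400),interpolation=cv2.INTER_CUBIC)
S=bot.camera("side");cv2.imwrite("pics/side6.png",S);s=S[165:231,220:286]
b=cv2.resize(np.clip(s*1.3,0,255).astype(np.uint8),(400,400),interpolation=cv2.INTER_CUBIC)
cv2.imwrite("pics/c6.png",np.hstack([a,b]))
f=lambda q:((proj("top",q)-[184,190]+.5)*400/42).round(0)
for p in([.589,.1395,.075],[.589,.1395,.068],[.589,.1395,.052],[.5894,.1413,.068]):print(p,f(p))
```

```text
[0.589, 0.1395, 0.075] [176. 176.]
[0.589, 0.1395, 0.068] [182. 181.]
[0.589, 0.1395, 0.052] [194. 193.]
[0.5894, 0.1413, 0.068] [173. 179.]
```

View pics/c6.png

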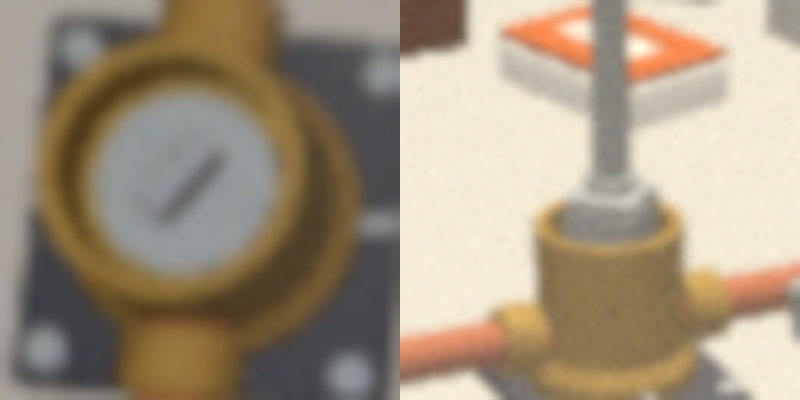

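The tang's shaded side runs from (160,222) to (225,153) in the left crop, so its angle is about 137–141°. The foot already sits inside the bore, centred sideways in the side view. I'll search around 139° with small offsets.

```bash
python3 -m jog '[[[0,0,-0.001,0,0,4,255],[0,0,-0.001,0,0,7,255],[0,0,-0.001,0,0,7,255]]]'; python3 -m jog '[[[-0.001,0,0,0,0,0,255],[-0.002,0,0,0,0,0,255],[-0.003,0,0,0,0,0,255],[-0.003,0,0,0,0,0,255]]]';  python3 -m jog '[[[0,0.001,0,0,0,0,255],[0,0.002,0,0,0,0,255],[0,0.003,0,0,0,0,255],[0,0.003,0,0,0,0,255]]]';  python3 -m jog '[[[0.001,0,0,0,0,0,255],[0.002,0,0,0,0,0,255],[0.003,0,0,0,0,0,255],[0.003,0,0,0,0,0,255]]]'; python3 -m jog '[[[-0.001,-0.001,0,0,0,0,255],[-0.0015,-0.0015,0,0,0,0,255],[-0.0015,-0.0015,0,0,0,0,255]]]'
```

```text
clock: 8.43
eef_pos: [0.5909, 0.1384, 0.176]
tool_rot: [0.351, 0.936, 0.002, 0.001]
ft_force: [1.2, 2.2, -1.5]
grip_width: 0.0097
clock: 8.77
eef_pos: [0.5883, 0.1378, 0.1753]
tool_rot: [0.352, 0.936, 0.001, 0.001]
ft_force: [5.1, 2.1, -1.4]
grip_width: 0.01
clock: 9.1
eef_pos: [0.5874, 0.1402, 0.1748]
tool_rot: [0.352, 0.936, -0.0, 0.0]
ft_force: [4.6, 0.3, -0.1]
grip_width: 0.01
clock: 9.43
eef_pos: [0.5894, 0.1402, 0.1742]
tool_rot: [0.352, 0.936, -0.0, -0.001]
ft_force: [2.2, 1.3, -0.6]
grip_width: 0.0103
clock: 9.68
eef_pos: [0.5883, 0.139, 0.1742]
tool_rot: [0.352, 0.936, 0.0, -0.0]
ft_force: [3.7, 1.8, -3.1]
grip_width: 0.0103
```

It dropped on at about 139°, and the push force vanished. I'll recentre and press home.

```bash
python3 -m jog '[[[0.001,-0.0005,-0.002,0,0,0,255],[0.0015,-0.001,-0.004,0,0,0,255],[0.0015,-0.001,-0.006,0,0,0,255],[0.0015,-0.001,-0.008,0,0,0,255],[0.0015,-0.001,-0.008,0,0,0,255]]]'; python3 -m jog '[[[0,0,-0.002,0,0,0,255],[0,0,-0.004,0,0,0,255],[0,0,-0.004,0,0,0,255]]]'
```

```text
clock: 10.1
eef_pos: [0.5902, 0.1381, 0.1667]
tool_rot: [0.352, 0.936, 0.0, 0.0]
ft_force: [3.1, 3.0, -0.0]
grip_width: 0.0099
clock: 10.35
eef_pos: [0.5915, 0.1387, 0.1664]
tool_rot: [0.352, 0.936, 0.002, 0.002]
ft_force: [-0.5, 3.5, 13.7]
grip_width: 0.0101
```

Home height reached: 0.1664 against the expected 0.1663. Now I'll turn it clockwise by about 55°.

```bash
python3 -m jog '[[[0,0,0.002,0,0,-5,255],[0,0,0.002,0,0,-10,255],[0,0,0.002,0,0,-15,255],[-0.0005,0,0.002,0,0,-20,255],[-0.0005,0,0.002,0,0,-25,255],[-0.0005,-0.0005,0.002,0,0,-30,255],[-0.001,-0.0005,0.002,0,0,-35,255],[-0.001,-0.001,0.002,0,0,-40,255],[-0.0015,-0.001,0.002,0,0,-45,255],[-0.0015,-0.001,0.002,0,0,-45,255]]]'; python3 -m jog '[[[0,0,0,0,0,-4,255],[0,0,0,0,0,-7,255],[0,0,0,0,0,-10,255],[0,0,0,0,0,-10,255]]]'
python3 - <<'E'
from h import *
o=bot.get_obs();q=o["tool_rot"];print(o["ft_torque"],o["tau"][5],"bar yaw",np.degrees(2*np.arctan2(q[1],q[0])))
E
```

```text
clock: 11.18
eef_pos: [0.5897, 0.1378, 0.1667]
tool_rot: [0.684, 0.729, 0.002, 0.001]
ft_force: [2.7, 4.3, 5.3]
grip_width: 0.0099
clock: 11.52
eef_pos: [0.5896, 0.1377, 0.1666]
tool_rot: [0.745, 0.667, 0.002, 0.0]
ft_force: [2.3, 4.0, 6.2]
grip_width: 0.0099
[ 1.19412982 -0.76140595  0.05773336] 0.3623246680945158 bar yaw 83.69823301462809
```

```bash
python3 -m jog '[[[0,0,0,0,0,-2,255],[0,0,0,0,0,-4,255],[0,0,0,0,0,-4,255]]]'
python3 - <<'E'
from h import *
o=bot.get_obs();q=o["tool_rot"];print(o["ft_torque"],o["tau"][5],"bar yaw",np.degrees(2*np.arctan2(q[1],q[0])))
E
```

```text
clock: 11.77
eef_pos: [0.5896, 0.1377, 0.1666]
tool_rot: [0.768, 0.641, 0.002, 0.0]
ft_force: [2.5, 3.4, 6.0]
grip_width: 0.0097
[ 1.18981534 -0.64832743  0.0090366 ] 0.27071488089859486 bar yaw 79.73386599605847
```

Run:
```python
from h import *
S=bot.camera("side");cv2.imwrite("pics/side7.png",S);s=S[130:250,180:340]
cv2.imwrite("pics/c7.png",cv2.resize(np.clip(s*1.3,0,255).astype(np.uint8),(800,600),interpolation=cv2.INTER_CUBIC))
f=lambda q:((proj("side",q)-[180,130]+.5)*5).round(0)
for a in(79.7,84.8,90,100):
    u=np.array([np.cos(np.radians(a)),np.sin(np.radians(a)),0])*.042
    print(a,[f(np.array([.5895,.14,.162])+k*u).tolist() for k in(-1,1)])
```

```text
79.7 [[400.0, 207.0], [343.0, 149.0]]
84.8 [[408.0, 206.0], [336.0, 150.0]]
90 [[416.0, 205.0], [328.0, 151.0]]
100 [[430.0, 202.0], [314.0, 154.0]]
```

View pics/c7.png

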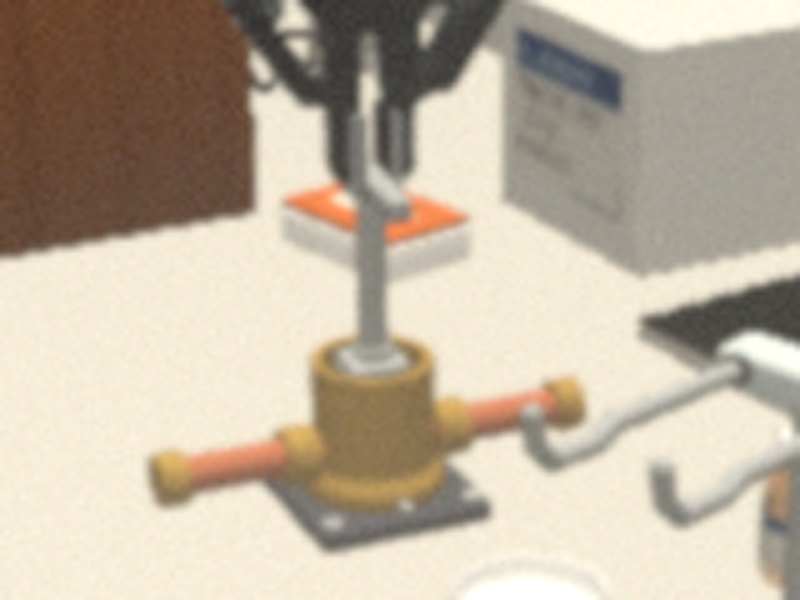

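The key stands fully down, with the near end of the bar at about (402,207), matching a yaw of about 80°. I'll push a few degrees more to feel the stop.

```bash
python3 -m jog '[[[0,0,0,0,0,-2,255],[0,0,0,0,0,-4,255],[0,0,0,0,0,-4,255]]]'
python3 - <<'E'
from h import *
o=bot.get_obs();q=o["tool_rot"];print(o["ft_torque"],o["tau"][5],"bar yaw",np.degrees(2*np.arctan2(q[1],q[0])))
E
```

```text
clock: 12.07
eef_pos: [0.5893, 0.1376, 0.1666]
tool_rot: [0.789, 0.614, 0.002, 0.0]
ft_force: [2.4, 4.4, 6.4]
grip_width: 0.01
[ 1.06668467 -0.56171685  0.43598165] 0.7039397209882736 bar yaw 75.80280681822475
```

The moment jumped to 0.44 N m, so this is the stop, with the key's play taken up. I'll back off 6° within the play towards the rib line, relieve the side force, open and rise.

```bash
python3 -m jog '[[[0,0,0.001,0,0,3,255],[0,0,0.003,0,0,6,255],[0,0.001,0.003,0,0,6,255],[0,0.001,0.003,0,0,6,255]]]'; python3 -m jog '[[[0,0,0,0,0,0,200],[0,0,0,0,0,0,150],[0,0,0,0,0,0,100],[0,0,0,0,0,0,50],[0,0,0,0,0,0,0],[0,0,0,0,0,0,0],[0,0,0,0,0,0,0],[0,0,0,0,0,0,0]]]'; python3 -m jog '[[[0,0,0.02,0,0,0,0],[0,0,0.05,0,0,0,0],[0,0,0.09,0,0,0,0],[0,0,0.13,0,0,0,0],[-0.1,0.03,0.13,0,0,0,0],[-0.2,0.1,0.13,0,0,0,0],[-0.3,0.15,0.13,0,0,0,0],[-0.3,0.15,0.13,0,0,0,0],[-0.3,0.2,0.13,0,0,0,0],[-0.3,0.2,0.13,0,0,0,0]]]'
python3 - <<'E'
from h import *
S=bot.camera("side");T=bot.camera("top");cv2.imwrite("pics/side8.png",S);cv2.imwrite("pics/top8.png",T)
a=cv2.resize(np.clip(S[130:250,195:295]*1.3,0,255).astype(np.uint8),(400,480),interpolation=cv2.INTER_CUBIC)
b=cv2.resize(np.clip(T[155:275,155:255]*1.6,0,255).astype(np.uint8),(400,480),interpolation=cv2.INTER_CUBIC)
cv2.imwrite("pics/c8.png",np.hstack([a,b]))
E
```

```text
clock: 12.4
eef_pos: [0.5884, 0.1377, 0.1675]
tool_rot: [0.756, 0.654, -0.0, 0.0]
ft_force: [2.8, 2.2, -0.9]
grip_width: 0.0098
clock: 13.07
eef_pos: [0.5884, 0.1378, 0.1677]
tool_rot: [0.756, 0.654, -0.0, 0.0]
ft_force: [1.3, -0.6, 0.3]
grip_width: 0.0852
clock: 13.9
eef_pos: [0.3735, 0.2635, 0.2981]
tool_rot: [0.757, 0.654, 0.0, 0.0]
ft_force: [0.1, 1.2, -0.0]
grip_width: 0.0851
```

View pics/c8.png

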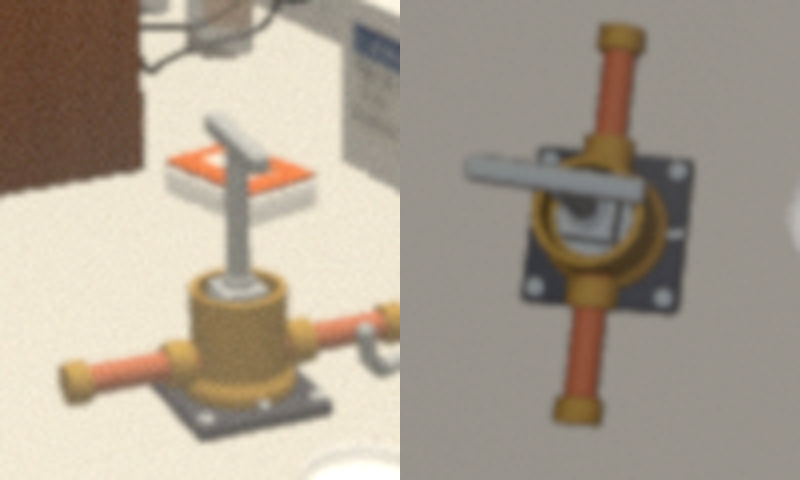

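The released key stands upright in the collar. In the top crop the bar runs from (468,166) to (642,190). I'll check the numbers, and the bystanders against the first pictures.

Run:
```python
from h import *
B=lambda x,y:(155+(x-400)/4,155+y/4)
p,q=ray("top",B(467,166),.168),ray("top",B(643,190),.168); print("bar",(p+q)/2,dirang(q,p),"target 84.8")
bo=[(549,160),(678,172),(662,298),(534,287)]
a=cv2.imread("pics/top1.png").astype(int);b=cv2.imread("pics/top8.png").astype(int)
for n,(x,y) in dict(bottle=(280,150),weight=(270,279),white=(267,209),ring=(337,272)).items(): print(n,np.abs(a-b)[y-18:y+18,x-18:x+18].mean())
print("bg",np.abs(a-b)[340:370,100:200].mean())
```

```text
bar [0.5898385  0.13910735 0.168     ] (np.float64(82.1294914702562), np.float64(0.08151760147738825)) target 84.8
bottle 0.4601337448559671
weight 0.45601851851851855
white 0.4904835390946502
ring 0.4645061728395062
bg 0.4592222222222222
```

The bar's yaw is 82.1°, 2.7° (0.05 rad) from the rib line, and it is centred over the valve. The bystanders show no change, so I'm handing in.

```bash
python3 -c "
from workcell import bot
print(bot.get_obs()['clock'],bot.job_done())"
```

```text
the job is handed in; nothing more can be done
14.0 None
```

I lifted the key off the hook and fitted it over the spindle. It dropped on at a bar yaw of about 139°, about 0.94 rad from closed. I then turned it clockwise until I felt the stop, backed off 6° within the play, released it and handed in at 14.0 s. No verdict came back.

**Last checks:**
- **Angle:** the bar's yaw is 82.1°, about 0.05 rad from the rib line measured at 84.8° (limit 0.17 rad).
- **Position:** the bar's centre is about 1 mm from the measured valve axis, and the key looks upright.
- **Height:** it bottomed within about 0.1 mm of the expected home height. I did not measure the height again after release.
- **Bystanders:** the areas round the bottle, weight and dish differ from the first picture only by noise.

**Disagreements:**
- The fingers read about 10 mm on the 12 mm bar, but the grip held.
- The stop was felt only about 6–9° past the measured rib line. That is more than the 4° play alone, so the rest is probably flex in the arm and error in the measured line.
- The circle fits for the collar's centre from the top view differed by up to 4 mm, so I relied on the side view and feel.

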